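# Find the balance point of the motor beam and rest it on the post

### The arm

A 6-joint arm with a two-finger parallel gripper is mounted at the origin on the work surface. World frame = base frame: x ahead of the robot, y to its left, z up, the work surface at z = 0. Lengths are in m, angles in rad, forces in N, time in s.
With the tool pointing down it reaches from about 0.25 to 0.725 m from the base axis. Payload 4 kg.
Tool frame: the origin (TCP) lies midway between the tips of the shut fingers; the grasp point (between the pads) lies bot.pinch_z behind it (bot.pinch_z is the distance from the TCP to the grasp point, in m); z points along the fingers, y is the line along which they close (so a half turn about z gives the same grasp; the last joint's range is limited). The gripper opens to 85 mm and grips with 20 to 120 N. Pads are 22 mm wide; open, the fingers measure 114 mm over their backs; the gripper's body (76 mm by 85 mm) begins 54 mm behind the grasp point. The pads swing forward as they close: fully open they stand 13 mm farther back than shut.
Start: joints at [-1.235, 0.241, 0.005, 1.335, 0, 1.571], TCP at [0.165, -0.472, 0.231] pointing down, gripper open.
Joint ranges: [-2.72, 2.72], [-1.05, 1.87], [-1.09, 1.28], [-1.99, 2.15], [-1.42, 1.44], [-3.14, 3.14]. Speed limits (rad/s): [2.79, 2.79, 3.14, 3.14, 3.14, 3.14].

### API

Orientations are given as a unit quaternion [x, y, z, w].
In Python, from workcell import bot gives the robot as it stands.
- The arm moves only by the shell command python3 jog.py 'ROWS'. ROWS is a JSON list of rows, 1 to 10 of them, each an object with the fields wx, wy, wz (a rotation vector in units of 0.25 rad), sx, sy, sz (the shift in units of 20 mm), finger_gap (the finger opening in m); a field left out counts as zero (the opening has to be given); each row is the pose to reach, as a shift and turn from the pose commanded when the command began, along the tool's axes at that moment; what a row does not reach only later rows make up. A row lasts 1/8 s, in which the tool goes at most 0.0625 m and 0.188 rad, less where a joint would pass 70% of its speed; a pose out of reach is approached as far as the arm can. The fingers move at their own pace and stop on an object; the grip force is fixed at half the most. Time passes only in rows, so rows that do not move let the fingers close. It prints the time, the measured TCP pose, the force, the opening and the grip force at its end. Input that does not fit is refused with a message, and nothing moves.
- bot.get_obs(): the state, without advancing time (a new reading comes with each control period).
- bot.camera(name): name is "side" or "top"; returns the picture (420x560x3 uint8, red, green, blue); there is no depth.
- bot.calibration(name): a dict with "mtx" (3x3 intrinsics, pixels), "R" (3x3) and "t" (3): a world point X has camera coordinates R X + t. Camera axes: x right, y down, z forward; pixel columns grow to the right and rows downward; lengths in m; the calibration is good to about 2 mm. A picture is of the moment at which its call begins. calibration takes no time and is no camera call.
- bot.job_done(): hands the job in; it is judged then, once.
The state is a dict: "clock": time; "joint_pos": joint angles; "joint_vel": joint speeds; "tau": joint torques, N m; "eef_pos": TCP position; "tool_rot": TCP orientation; "ft_force": force on the tool from outside, world axes, zero at the start; "ft_torque": the same for the moment, N m; "grip_width": finger opening in m; "grasp_force": force on a finger pad.
Only numpy, scipy, OpenCV 4.12 (cv2) and the standard library are available. Lean on these libraries where they do the work, as an engineer would, in place of code of your own. Each camera call takes 0.05 s, during which the arm holds its last target. There are 200 camera calls.

### The job

The aluminium motor beam lies in the sloped blue rack, and nobody knows where along its length it balances, because its two end loads differ. Lift it a little at trial points until it hangs level with no tipping, then carry it over and lay it right way up across the small orange pad on the single post, so that it stays balanced there, level and by itself, when you let go. Never let it tip steeply, and leave the multimeter, the tape roll and the spare cell holder where they are.

Things in the scene. Friction and masses are not known exactly. Their poses are not given: they have to be found in the camera images.
- bar: Silver aluminium box-section beam, loose: 26 mm wide (own x), 290 mm of bar (own y), 30 mm high (own z, out of its top face). Origin: centre of the underside at mid-length; a black line round it marks mid-length. Bare bar 0.2 kg, end loads unknown: it balances anywhere up to 76 mm either side of mid-length, midway across its width. Starts in the rack, rolled 28 degrees about its length.
- cell_end (a point): Middle of the black cell holder with a purple cell (30 x 60 mm, 30 mm high) fixed to the bar's +y end, 175 mm from mid-length, in line with it; the point is 30 mm above the bar's underside. Its mass is unknown, 0.04 to 0.25 kg.
- motor_end (a point): Middle of the round red and dark motor (44 mm across, 30 mm high, 10 mm shaft upwards) fixed to the bar's -y end, 167 mm from mid-length, in line with it; the point is 30 mm above the bar's underside. Mass unknown, 0.04 to 0.25 kg. Gripped lightly (about 12 N) 30 mm or more off balance, the bar sags at its heavy end; a firm grip (40 N) holds it level even off balance.
- rack: Fixed blue rack, 170 x 280 mm, 195 mm high. Origin on the bench under the bar's underside; own x away from the robot, y along the bar, z up; yaw up to 0.15 rad. Two 14 mm wide brackets, at y = +-125 mm, hold the bar's underside centre 90 mm up on 28-degree slopes rising towards own +x, so the bar's top face looks up and to the robot. Between them the bar is free all round.
- rack_lug (a point): Top of one of two lugs, 10 mm proud of the slope, on the brackets only, at the bar's lower side: they keep the bar from sliding down. Lift the bar 15 mm or more square to the slope before moving off.
- rack_rail (a point): Middle of the 14 mm square blue rail that runs parallel to the bar, 62 mm beyond the bar's underside centre (rack +x) and 188 mm above the bench, on uprights at the brackets. It blocks a gripper coming straight down on the bar: come in square to the slope, the tool leaning 28 degrees back to the robot.
- stand: Fixed single-post stand: dark round foot 110 mm across, 20 mm post, flat orange pad on top, soft: it sinks about 1 mm under the bar. Origin on the bench below the pad; own z up; yaw up to 0.15 rad.
- pad_top (a point): Centre of the orange pad's flat top, 110 mm above the bench; the pad is 28 mm (stand x) by 36 mm (stand y). The bar goes across it roughly along stand y, and stays level only if its balance point is above the pad.
- meter: Orange multimeter lying on its back, 90 x 150 x 40 mm, loose bystander; origin at the centre of its underside.
- tape: Roll of clear tape lying flat, 70 mm across, 20 mm high, loose bystander; origin at the centre of its underside.
- holder: Black spare cell holder with a purple cell, 24 x 78 x 22 mm, loose bystander; origin at the centre of its underside.

How it is judged:
By the outcome, as a careful person would: the job done as asked, in the order asked, and still so for the second after the job is handed in, with the robot touching nothing.
It also fails if it takes over 64 s, if anything falls off the work surface, if the arm or the gripper's body presses on something with over 40 N, if the wrist force passes 120 N, or if a joint passes its speed limit or range.

## Working session

There is one attempt and no reset: what is moved stays moved. The work goes in short steps, Python scripts to look and compute and a shell command to move; the robot and the scene stay as the last step left them, time stands still between calls to the robot, and variables do not carry over. Pictures are saved under pics/ and viewed, at most 10 in all, crops included, and the job is handed in when it is done.

```bash
ls; mkdir -p pics
python3 - <<'E'
from workcell import bot
import cv2,numpy as np
print(bot.pinch_z, bot.get_obs())
a=[bot.camera(n)[:,:,::-1] for n in("side","top")]
for n,i in zip(("side","top"),a): cv2.imwrite(f"pics/{n}0.png",i); c=bot.calibration(n); print(n,c['mtx'].tolist(),(-c['R'].T@c['t']).round(3),c['R'].round(2).tolist())
E
```

```text
jog.py
pics
workcell.py
0.0187 {'clock': 0.0, 'joint_pos': array([-1.23500229e+00,  2.41427082e-01,  3.71585214e-03,  1.33521222e+00,
       -1.75849605e-05,  1.57082444e+00]), 'joint_vel': array([ 9.03646705e-04,  1.39735940e-03, -9.55110480e-05, -7.06524966e-04,
        1.22729117e-03, -2.28964577e-04]), 'tau': array([-6.32889187e-04, -3.72312319e+01,  2.52411944e+01,  1.68876525e-02,
       -3.10040275e-05, -8.39179307e-06]), 'eef_pos': array([ 0.16454301, -0.47147044,  0.23040273]), 'tool_rot': array([ 9.85940164e-01,  1.67095366e-01, -1.86414481e-04, -1.04713354e-03]), 'ft_force': array([-0.03867983,  0.87461227,  0.06389103]), 'ft_torque': array([-0.07320126, -0.03783841,  0.03431494]), 'grasp_force': 0.0, 'grip_width': 0.08561299918629847}
side [[448.1453932594994, 0.0, 283.46971155092547], [0.0, 448.1453932594994, 216.65935821375163], [0.0, 0.0, 1.0]] [0.058 0.513 0.848] [[-0.71, -0.71, -0.02], [-0.49, 0.51, -0.71], [0.51, -0.5, -0.7]]
top [[477.13838194473396, 0.0, 272.0849546995236], [0.0, 477.13838194473396, 201.31433909804923], [0.0, 0.0, 1.0]] [0.432 0.01  1.466] [[0.0, -1.0, 0.03], [-0.99, -0.01, -0.11], [0.11, -0.03, -0.99]]
```
View pics/side0.png

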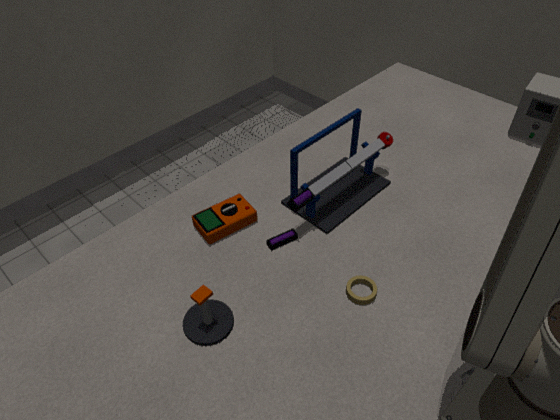

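View pics/top0.png

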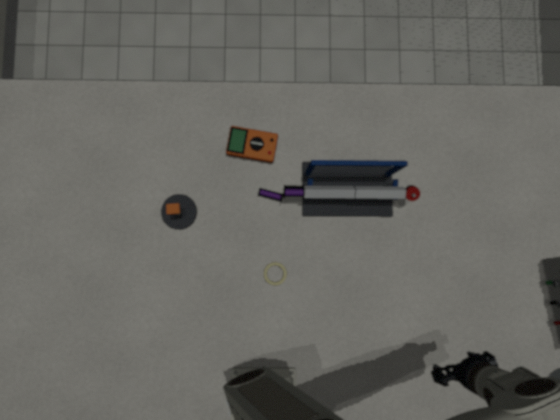

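Create h.py:
```python
from workcell import bot
import cv2,numpy as np
from scipy.spatial.transform import Rotation as Rn
C={n:bot.calibration(n) for n in("side","top")}
def ray(n,p):
    c=C[n]; d=c['R'].T@np.linalg.solve(c['mtx'],[p[0],p[1],1.]); return -c['R'].T@c['t'],d
def plane(n,p,z):
    o,d=ray(n,p); return o+d*(z-o[2])/d[2]
def tri(ps,pt):
    o1,d1=ray("side",ps);o2,d2=ray("top",pt)
    s=np.linalg.lstsq(np.c_[d1,-d2],o2-o1,rcond=None)[0]
    a,b=o1+s[0]*d1,o2+s[1]*d2
    return (a+b)/2,np.linalg.norm(a-b)
def proj(n,X):
    c=C[n];v=c['mtx']@(c['R']@np.asarray(X,float)+c['t']);return v[:2]/v[2]
def blobs(img,lo,hi,amin=15):
    hsv=cv2.cvtColor(img,cv2.COLOR_BGR2HSV); m=cv2.inRange(hsv,np.array(lo),np.array(hi))
    k,l,s,c=cv2.connectedComponentsWithStats(m)
    return [(c[i].round(1).tolist(),s[i].tolist()) for i in range(1,k) if s[i][4]>=amin],l
```

Run:
```python
from h import *
for n in("side","top"):
    im=cv2.imread(f"pics/{n}0.png")
    for nm,lo,hi in(("red",(0,150,60),(4,255,255)),("orange",(5,170,60),(15,255,255)),("purple",(128,90,40),(155,255,255)),("blue",(105,120,40),(122,255,255))):
        print(n,nm,blobs(im,lo,hi)[0])
t=cv2.imread("pics/top0.png")[145:225,270:440]; s=cv2.imread("pics/side0.png")[100:230,280:410]
cv2.imwrite("pics/c1.png",cv2.resize(t,None,fx=4.7,fy=4.7,interpolation=cv2.INTER_CUBIC))
cv2.imwrite("pics/c2.png",cv2.resize(s,None,fx=4.6,fy=4.6,interpolation=cv2.INTER_CUBIC))
```

```text
side red [([385.8, 137.9], [378, 132, 15, 13, 97])]
side orange [([230.4, 213.0], [192, 194, 64, 43, 735]), ([200.9, 293.9], [191, 285, 21, 19, 219])]
side purple [([302.2, 196.9], [294, 190, 17, 15, 120]), ([281.5, 237.1], [270, 231, 24, 13, 121])]
side blue [([324.6, 130.4], [291, 109, 70, 43, 276]), ([305.1, 185.3], [303, 183, 6, 6, 18])]
top red [([411.9, 192.7], [407, 187, 12, 13, 111])]
top orange [([258.5, 146.7], [227, 130, 50, 32, 686]), ([172.9, 208.6], [167, 204, 12, 10, 100])]
top purple [([293.6, 192.0], [285, 189, 18, 7, 124]), ([270.1, 194.3], [260, 190, 21, 10, 118])]
top blue [([357.2, 163.1], [311, 161, 95, 6, 385]), ([309.7, 181.1], [307, 178, 6, 7, 31]), ([394.6, 182.9], [393, 181, 4, 5, 17])]
```

View pics/c1.png

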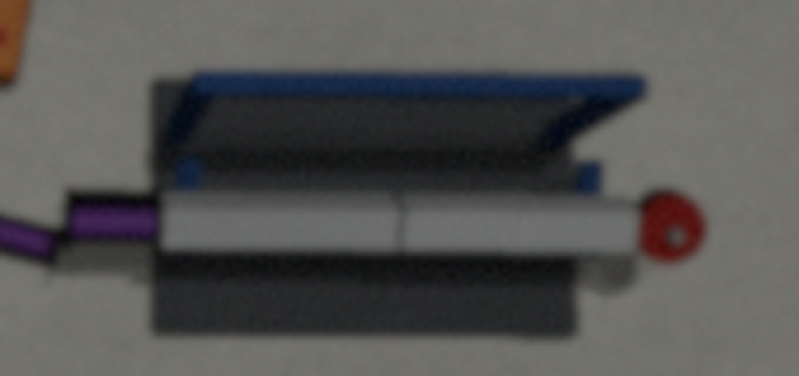

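View pics/c2.png

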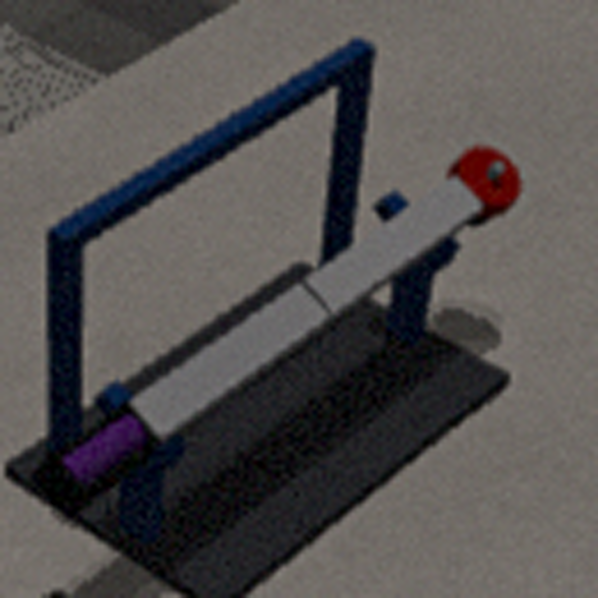

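Crops show the bar's mid line at top (355,192) / side (349,165), red motor at top (412,193) / side (386,138), rail ends at top (311,163) and (407,164).

Run:
```python
from h import *
f1=lambda x,y:((x+.5)/4.7+269.5,(y+.5)/4.7+144.5)
f2=lambda x,y:((x+.5)/4.6+279.5,(y+.5)/4.6+99.5)
for nm,s,t in(("midfront top edge",f2(333,317),f1(405,252)),("motor top",f2(485,182),f1(672,227)),("cellpurple",(302.2,196.9),(293.6,192)),
  ("bar cell end front corner",f2(158,438),f1(162,252)),("bar motor end front",f2(484,212),f1(640,254)),
  ("rail L",f2(62,232),f1(197,80)),("rail R",f2(360,46),f1(643,83)),("pad",(200.9,293.9),(172.9,208.6))):
    p,e=tri(s,t); print(nm,p.round(4),round(e,4))
for n,p in(("side",(200.9,293.9)),("top",(172.9,208.6))): print("pad plane",plane(n,p,.11).round(4))
for n in("side","top"):
    im=cv2.imread(f"pics/{n}0.png"); b,l=blobs(im,(5,170,60),(15,255,255)); i=[k for k in range(1,l.max()+1) if 60<(l==k).sum()<300][0]
    m=cv2.resize(((l==i)*255).astype('uint8'),None,fx=8,fy=8,interpolation=cv2.INTER_LINEAR)
    c=max(cv2.findContours((m>127).astype('uint8'),0,2)[0],key=cv2.contourArea)
    c=c.reshape(-1,2)/8-.4375
    w=np.array([plane(n,q,.11)[:2] for q in c],np.float32); print(n,cv2.minAreaRect(w*1000))
print("rail/motor plane top",plane("top",f1(197,87),.195),plane("top",f1(643,90),.195))
```

```text
midfront top edge [ 0.5936 -0.2659  0.1037] 0.0033
motor top [ 0.6091 -0.432   0.1054] 0.001
cellpurple [ 0.608  -0.0867  0.1112] 0.0004
bar cell end front corner [ 0.5923 -0.1155  0.1088] 0.0041
bar motor end front [ 0.5937 -0.4125  0.1007] 0.0032
rail L [ 0.681  -0.13    0.1917] 0.0008
rail R [ 0.6832 -0.3901  0.1884] 0.002
pad [0.5603 0.2595 0.103 ] 0.0038
pad plane [0.5571 0.2632 0.11  ]
pad plane [0.5584 0.2568 0.11  ]
side ((557.1575927734375, 263.0673828125), (30.90370750427246, 38.6201171875), 4.959865570068359)
top ((558.5626831054688, 257.9304504394531), (28.346126556396484, 33.564144134521484), 1.432225227355957)
rail/motor plane top [ 0.67653946 -0.12933224  0.195     ] [ 0.67700859 -0.38853639  0.195     ]
```

Run:
```python
from h import *
f1=lambda x,y:((x+.5)/4.7+269.5,(y+.5)/4.7+144.5)
f2=lambda x,y:((x+.5)/4.6+279.5,(y+.5)/4.6+99.5)
for nm,s,t,z in(("midfront",f2(333,317),f1(405,252),.1104),("motor",f2(483,184),f1(671,227),.1165),
  ("cell-end corner",f2(158,438),f1(162,252),.1104),("motor-end corner",f2(484,212),f1(640,254),.1104),
  ("rail L",f2(62,232),f1(197,87),.195),("rail R",f2(360,46),f1(643,90),.195)):
    print(nm,"side",plane("side",s,z)[:2].round(4),"top",plane("top",t,z)[:2].round(4))
o=bot.get_obs(); R=Rn.from_quat(o['tool_rot']); print(R.as_matrix().round(3))
u=np.array([np.cos(.4887),0,np.sin(.4887)]); n=np.array([-u[2],0,u[0]])
T=Rn.from_matrix(np.c_[[0,1,0],u,-n])
B=np.array([.616,-.266,.09])
for h in(.12,.06,.004):
    g=B+n*h; print(h,g.round(3),"tool shift",R.inv().apply(g-o['eef_pos']).round(4))
print("rotvec",(R.inv()*T).as_rotvec().round(4))
```

```text
midfront side [ 0.5901 -0.258 ] top [ 0.5915 -0.2656]
motor side [ 0.601 -0.415] top [ 0.6073 -0.4281]
cell-end corner side [ 0.5928 -0.1129] top [ 0.5905 -0.1166]
motor-end corner side [ 0.5879 -0.3995] top [ 0.5912 -0.4104]
rail L side [ 0.6775 -0.127 ] top [ 0.6765 -0.1293]
rail R side [ 0.6778 -0.3805] top [ 0.677  -0.3885]
[[ 0.944  0.33  -0.001]
 [ 0.33  -0.944  0.002]
 [-0.    -0.002 -1.   ]]
0.12 [ 0.56  -0.266  0.196] tool shift [ 0.4408 -0.0638  0.0347]
0.06 [ 0.588 -0.266  0.143] tool shift [ 0.4674 -0.0544  0.0876]
0.004 [ 0.614 -0.266  0.094] tool shift [ 0.4922 -0.0457  0.137 ]
rotvec [-0.4261  0.3004 -1.2094]
```

The manual's scale: shifts go in units of 20 mm and turns go in units of 0.25 rad. Converting my numbers, 0.442 m is 22.1, 0.12 m is 6, -0.23 rad is -0.92.

```bash
python3 jog.py '[{"wx": -0.4,"wy": 0.28,"wz": -1.2,"sx": 3,"sy": -0.5,"sz": -1,"finger_gap": 0.085},{"wx": -0.68,"wy": 0.48,"wz": -1.92,"sx": 6,"sy": -1,"sz": -1.5,"finger_gap": 0.085},{"wx": -0.92,"wy": 0.64,"wz": -2.6,"sx": 9,"sy": -1.5,"sz": -1.5,"finger_gap": 0.085},{"wx": -1.16,"wy": 0.8,"wz": -3.28,"sx": 12,"sy": -2,"sz": -1.5,"finger_gap": 0.085},{"wx": -1.36,"wy": 0.96,"wz": -3.92,"sx": 15,"sy": -2.5,"sz": -1,"finger_gap": 0.085},{"wx": -1.6,"wy": 1.12,"wz": -4.52,"sx": 18,"sy": -3,"finger_gap": 0.085},{"wx": -1.704,"wy": 1.2,"wz": -4.836,"sx": 20.5,"sy": -3.25,"sz": 1,"finger_gap": 0.085},{"wx": -1.704,"wy": 1.2,"wz": -4.836,"sx": 22.1,"sy": -3.33,"sz": 1.75,"finger_gap": 0.085},{"wx": -1.704,"wy": 1.2,"wz": -4.836,"sx": 22.1,"sy": -3.33,"sz": 1.75,"finger_gap": 0.085},{"wx": -1.704,"wy": 1.2,"wz": -4.836,"sx": 22.1,"sy": -3.33,"sz": 1.75,"finger_gap": 0.085}]'
python3 - <<'E'
from h import *
o=bot.get_obs();print(o['joint_pos'].round(2),o['ft_force'].round(2),o['ft_torque'].round(3)); print(Rn.from_quat(o['tool_rot']).as_matrix().round(3))
E
```

```text
clock: 1.35
eef_pos: [0.5596, -0.2635, 0.196]
tool_rot: [0.686, 0.686, 0.17, 0.171]
ft_force: [0.1, 0.2, -0.0]
grip_width: 0.0847
grasp_force: 0.0
[-0.56  0.2  -0.26  0.69  0.25  1.06] [ 0.1   0.23 -0.01] [0.028 0.445 0.012]
[[ 0.     0.883  0.469]
 [ 1.     0.    -0.002]
 [-0.002  0.469 -0.883]]
```

Converted, 0.116 m is 5.8, 0.1 m is 5.

```bash
python3 jog.py '[{"sz": 2,"finger_gap": 0.085},{"sz": 4,"finger_gap": 0.085},{"sz": 5,"finger_gap": 0.085},{"sz": 5.8,"finger_gap": 0.085},{"sz": 5.8,"finger_gap": 0.085}]'
python3 - <<'E'
from h import *
im=bot.camera("side")[:,:,::-1]
o=bot.get_obs(); print(o['ft_force'].round(2),o['ft_torque'].round(3))
cv2.imwrite("pics/s1.png",cv2.resize(im[70:250,250:450],None,fx=3,fy=3,interpolation=cv2.INTER_CUBIC))
E
```

```text
clock: 1.98
eef_pos: [0.6141, -0.2641, 0.0933]
tool_rot: [0.686, 0.686, 0.17, 0.171]
ft_force: [-0.9, -0.2, 0.3]
grip_width: 0.085
grasp_force: 0.0
[-0.01  0.35  0.02] [ 0.016  0.463 -0.009]
```

View pics/s1.png

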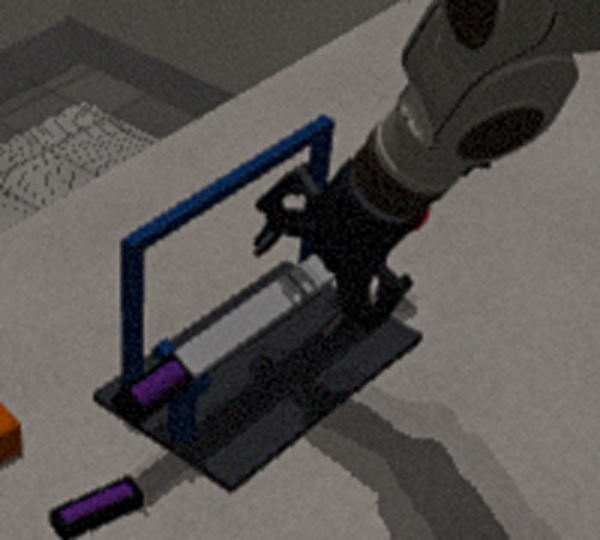

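The open fingers straddle the bar near mid-length (crop about (320,270)), clear of the rail; close.

```bash
python3 jog.py '[{"finger_gap": 0.02},{"finger_gap": 0.02},{"finger_gap": 0.02},{"finger_gap": 0.02},{"finger_gap": 0.02},{"finger_gap": 0.02}]'; python3 -c "
from h import *
o=bot.get_obs(); print(o['ft_force'].round(2),o['ft_torque'].round(3))"
```

```text
clock: 2.78
eef_pos: [0.6149, -0.264, 0.0948]
tool_rot: [0.686, 0.686, 0.171, 0.172]
ft_force: [-3.1, 0.2, 5.9]
grip_width: 0.0249
grasp_force: 60.1
[-3.1   0.16  5.92] [0.066 0.59  0.059]
```

Converted, -0.012 m is -0.6, -0.006 m is -0.3.

```bash
python3 jog.py '[{"sz": -0.3,"finger_gap": 0.02},{"sz": -0.6,"finger_gap": 0.02},{"sz": -0.6,"finger_gap": 0.02},{"sz": -0.6,"finger_gap": 0.02}]'; python3 -c "
from h import *
for k in range(3):
  im=bot.camera('side')[:,:,::-1]; o=bot.get_obs(); print(o['ft_force'].round(2),o['ft_torque'].round(3))
for n,lo,hi in(('red',(0,150,60),(4,255,255)),('purple',(128,90,40),(155,255,255))): print(n,blobs(im,lo,hi)[0])
o=bot.get_obs();print(o['grip_width'],o['eef_pos'])
"
```

```text
clock: 3.28
eef_pos: [0.6073, -0.263, 0.1024]
tool_rot: [0.687, 0.686, 0.17, 0.17]
ft_force: [-1.1, 0.3, -5.0]
grip_width: 0.025
grasp_force: 60.6
[ 0.67  0.03 -5.72] [-0.262  0.981 -0.001]
[ 0.03  0.33 -6.78] [-0.287  1.016 -0.064]
[ 0.41 -1.04 -4.42] [-0.325  0.992 -0.023]
red []
purple [([304.1, 196.1], [295, 189, 19, 16, 131]), ([281.6, 237.0], [270, 231, 25, 13, 126])]
0.025234784885186448 [ 0.60807032 -0.26339754  0.10319714]
```

Converted, -0.008 m is -0.4.

```bash
python3 jog.py '[{"sz": -0.4,"finger_gap": 0.02},{"sz": -0.4,"finger_gap": 0.02},{"sz": -0.4,"finger_gap": 0.02}]'; python3 -c "
from h import *
F=[];T=[]
for k in range(8):
  im=bot.camera('side')[:,:,::-1]; o=bot.get_obs(); F.append(o['ft_force']);T.append(o['ft_torque'])
F=np.array(F);T=np.array(T);print(F.mean(0).round(2),F.std(0).round(2),T.mean(0).round(3),T.std(0).round(3))
for n,lo,hi in(('red',(0,150,60),(4,255,255)),('purple',(128,90,40),(155,255,255))): print(n,blobs(im,lo,hi)[0])
o=bot.get_obs();print(o['grip_width'],o['eef_pos']); print(Rn.from_quat(o['tool_rot']).as_matrix().round(3))
"
```

```text
clock: 3.8
eef_pos: [0.6053, -0.2638, 0.112]
tool_rot: [0.686, 0.686, 0.171, 0.172]
ft_force: [1.1, 0.6, -4.4]
grip_width: 0.025
grasp_force: 60.6
[ 0.1   0.02 -5.57] [0.43 0.43 0.52] [-0.275  0.981 -0.006] [0.026 0.025 0.031]
red []
purple [([305.2, 193.8], [296, 187, 19, 15, 133]), ([281.4, 237.1], [270, 231, 25, 14, 127])]
0.024851411969966878 [ 0.60518638 -0.26368134  0.11144288]
[[ 0.     0.883  0.47 ]
 [ 1.     0.    -0.002]
 [-0.002  0.47  -0.883]]
```

Off balance by about 52 mm towards the cell end (5.57 N, 0.29 N m). Set it down, open, shift and regrip.

Converted, 0.02 m is 1, 0.014 m is 0.7.

```bash
python3 jog.py '[{"sz": 0.4,"finger_gap": 0.02},{"sz": 0.7,"finger_gap": 0.02},{"sz": 1,"finger_gap": 0.02},{"sz": 1,"finger_gap": 0.02},{"sz": 1,"finger_gap": 0.02},{"sz": 1,"finger_gap": 0.085},{"sz": 1,"finger_gap": 0.085},{"sz": 1,"finger_gap": 0.085},{"sz": 1,"finger_gap": 0.085}]' && python3 jog.py '[{"sx": 1.25,"finger_gap": 0.085},{"sx": 2.6,"finger_gap": 0.085},{"sx": 2.6,"finger_gap": 0.085},{"sx": 2.6,"finger_gap": 0.02},{"sx": 2.6,"finger_gap": 0.02},{"sx": 2.6,"finger_gap": 0.02},{"sx": 2.6,"finger_gap": 0.02},{"sx": 2.6,"finger_gap": 0.02}]' && python3 jog.py '[{"sz": -0.3,"finger_gap": 0.02},{"sz": -0.6,"finger_gap": 0.02},{"sz": -1,"finger_gap": 0.02},{"sz": -1,"finger_gap": 0.02},{"sz": -1,"finger_gap": 0.02}]'; python3 -c "
from h import *
F=[];T=[]
for k in range(12):
  im=bot.camera('side')[:,:,::-1]; o=bot.get_obs(); F.append(o['ft_force']);T.append(o['ft_torque'])
F=np.array(F);T=np.array(T);print(F.mean(0).round(2),F.std(0).round(2),T.mean(0).round(3),T.std(0).round(3))
for n,lo,hi in(('red',(0,150,60),(4,255,255)),('purple',(128,90,40),(155,255,255))): print(n,blobs(im,lo,hi)[0])
o=bot.get_obs();print(o['grip_width'],o['eef_pos']); print(Rn.from_quat(o['tool_rot']).as_matrix().round(3))
"
```

```text
clock: 5.32
eef_pos: [0.6149, -0.2638, 0.094]
tool_rot: [0.686, 0.686, 0.171, 0.172]
ft_force: [0.4, -0.4, 0.3]
grip_width: 0.0851
grasp_force: 0.0
clock: 6.32
eef_pos: [0.6151, -0.2125, 0.0944]
tool_rot: [0.686, 0.686, 0.171, 0.173]
ft_force: [0.7, -0.9, 1.5]
grip_width: 0.025
grasp_force: 60.9
clock: 6.95
eef_pos: [0.6044, -0.2115, 0.1106]
tool_rot: [0.686, 0.686, 0.17, 0.171]
ft_force: [0.2, -0.2, -5.4]
grip_width: 0.025
grasp_force: 61.1
[ 0.13  0.02 -4.96] [0.65 0.49 0.33] [-0.036  0.968 -0.002] [0.044 0.028 0.027]
red [([393.0, 137.5], [389, 133, 8, 8, 31])]
purple [([305.1, 193.8], [296, 187, 19, 15, 137]), ([281.5, 237.1], [270, 231, 25, 14, 126])]
0.02481871880745429 [ 0.60527956 -0.211732    0.11151156]
[[ 0.     0.883  0.47 ]
 [ 1.     0.    -0.002]
 [-0.002  0.47  -0.883]]
```

```bash
python3 jog.py '[{"sz": 0.4,"finger_gap": 0.02},{"sz": 0.7,"finger_gap": 0.02},{"sz": 1,"finger_gap": 0.02},{"sz": 1,"finger_gap": 0.02},{"sz": 1,"finger_gap": 0.02},{"sz": 1,"finger_gap": 0.085},{"sz": 1,"finger_gap": 0.085},{"sz": 1,"finger_gap": 0.085},{"sx": 0.4,"sz": 1,"finger_gap": 0.085},{"sx": 0.4,"sz": 1,"finger_gap": 0.085}]'
cat > ft.py <<'E'
from h import *
F=[];T=[]
for k in range(20):
  im=bot.camera('side')[:,:,::-1]; o=bot.get_obs(); F.append(o['ft_force']);T.append(o['ft_torque'])
F=np.array(F);T=np.array(T);print(F.mean(0).round(2),F.std(0).round(2),T.mean(0).round(3),T.std(0).round(3))
for n,lo,hi in(('red',(0,150,60),(4,255,255)),('purple',(128,90,40),(155,255,255))): print(n,blobs(im,lo,hi)[0])
o=bot.get_obs();print(o['grip_width'],o['eef_pos'])
E
python3 ft.py; python3 jog.py '[{"finger_gap": 0.02},{"finger_gap": 0.02},{"finger_gap": 0.02},{"finger_gap": 0.02},{"finger_gap": 0.02},{"sz": -0.3,"finger_gap": 0.02},{"sz": -0.6,"finger_gap": 0.02},{"sz": -1,"finger_gap": 0.02},{"sz": -1,"finger_gap": 0.02},{"sz": -1,"finger_gap": 0.02}]' >/dev/null; python3 ft.py
```

```text
clock: 8.8
eef_pos: [0.6146, -0.203, 0.0937]
tool_rot: [0.686, 0.686, 0.171, 0.172]
ft_force: [0.6, 0.5, -0.2]
grip_width: 0.085
grasp_force: 0.0
[ 0.03 -0.06  0.12] [0.42 0.5  0.48] [0.008 0.448 0.013] [0.023 0.031 0.019]
red [([389.3, 141.1], [385, 137, 8, 8, 32])]
purple [([302.2, 197.1], [293, 190, 18, 15, 128]), ([281.7, 237.0], [270, 231, 25, 13, 130])]
0.08485376206889567 [ 0.6146688  -0.20375558  0.09379967]
[-0.14  0.07 -5.18] [0.5  0.6  0.46] [0.024 0.982 0.009] [0.025 0.028 0.03 ]
red [([393.1, 137.3], [389, 133, 8, 8, 30])]
purple [([305.3, 193.6], [296, 187, 19, 15, 133]), ([281.7, 237.0], [270, 231, 24, 13, 126])]
0.02464140889955579 [ 0.60525149 -0.20373546  0.11145931]
```

Third trial: residual moment 0.016 N m, i.e. balance about 3 mm from the grip: level. Carry it.

```bash
python3 jog.py '[{"sz": -1.5,"finger_gap": 0.02},{"sz": -3.5,"finger_gap": 0.02},{"sz": -5,"finger_gap": 0.02},{"wx": 0.4,"sy": 0.2,"sz": -6.5,"finger_gap": 0.02},{"wx": 0.8,"sy": 0.4,"sz": -7.65,"finger_gap": 0.02},{"wx": 1.2,"sx": 1,"sy": 0.4,"sz": -7.65,"finger_gap": 0.02},{"wx": 1.6,"sx": 3,"sy": 0.5,"sz": -7.65,"finger_gap": 0.02},{"wx": 1.84,"sx": 5,"sy": 0.6,"sz": -7.5,"finger_gap": 0.02},{"wx": 1.956,"sx": 7.5,"sy": 0.7,"sz": -7.5,"finger_gap": 0.02},{"wx": 1.956,"sx": 10,"sy": 0.8,"sz": -7.5,"finger_gap": 0.02}]' && python3 jog.py '[{"sx": 2.5,"finger_gap": 0.02},{"sx": 5,"finger_gap": 0.02},{"sx": 7.5,"finger_gap": 0.02},{"sx": 10,"finger_gap": 0.02},{"sx": 12,"finger_gap": 0.02},{"sx": 13.3,"finger_gap": 0.02},{"sx": 13.3,"finger_gap": 0.02},{"sx": 13.3,"finger_gap": 0.02}]'
python3 - <<'E'
from h import *
o=bot.get_obs();print(o['joint_pos'].round(2),o['eef_pos'].round(4));print(Rn.from_quat(o['tool_rot']).as_matrix().round(3),o['grip_width'])
E
```

```text
clock: 13.3
eef_pos: [0.5504, -0.0017, 0.2508]
tool_rot: [0.707, 0.707, 0.0, 0.001]
ft_force: [1.5, 0.3, -5.6]
grip_width: 0.025
grasp_force: 61.3
clock: 14.3
eef_pos: [0.5494, 0.2624, 0.2504]
tool_rot: [0.707, 0.707, -0.0, 0.001]
ft_force: [0.8, -0.6, -5.2]
grip_width: 0.0249
grasp_force: 61.2
[ 0.45  0.46  0.37  1.48 -0.    2.02] [0.5494 0.2624 0.2504]
[[ 0.     1.     0.001]
 [ 1.    -0.    -0.002]
 [-0.002  0.001 -1.   ]] 0.024911093763078925
```

Converted, 0.009 m is 0.45, 0.125 m is 6.25.

```bash
python3 jog.py '[{"sy": 0.45,"sz": 2,"finger_gap": 0.02},{"sy": 0.45,"sz": 4,"finger_gap": 0.02},{"sy": 0.45,"sz": 5.5,"finger_gap": 0.02},{"sy": 0.45,"sz": 6.25,"finger_gap": 0.02},{"sy": 0.45,"sz": 6.25,"finger_gap": 0.02}]'
python3 - <<'E'
from h import *
s=bot.camera("side")[:,:,::-1];t=bot.camera("top")[:,:,::-1]
a=cv2.resize(s[210:370,100:330],None,fx=3.4,fy=3.4,interpolation=cv2.INTER_CUBIC)
cv2.imwrite("pics/p1.png",a); cv2.imwrite("pics/p2.png",cv2.resize(t[150:270,80:280],None,fx=4,fy=4,interpolation=cv2.INTER_CUBIC))
for n,im in(("side",s),("top",t)):
  for nm,lo,hi in(("red",(0,150,60),(4,255,255)),("orange",(5,170,60),(15,255,255)),("purple",(128,90,40),(155,255,255))): print(n,nm,blobs(im,lo,hi,8)[0])
E
```

```text
clock: 14.92
eef_pos: [0.5579, 0.2613, 0.1249]
tool_rot: [0.708, 0.707, -0.001, 0.0]
ft_force: [-0.1, 0.2, -4.8]
grip_width: 0.025
grasp_force: 61.1
side red [([279.7, 223.8], [270, 217, 19, 15, 185])]
side orange [([232.6, 217.5], [209, 194, 48, 50, 1080]), ([203.6, 298.6], [196, 292, 17, 13, 77])]
side purple [([285.6, 236.1], [274, 230, 21, 14, 77]), ([145.9, 321.9], [131, 310, 30, 25, 295])]
top red [([249.7, 208.0], [244, 201, 13, 14, 120])]
top orange [([258.4, 146.8], [227, 130, 49, 32, 676])]
top purple [([270.3, 194.3], [260, 190, 22, 10, 121])]
```

View pics/p1.png

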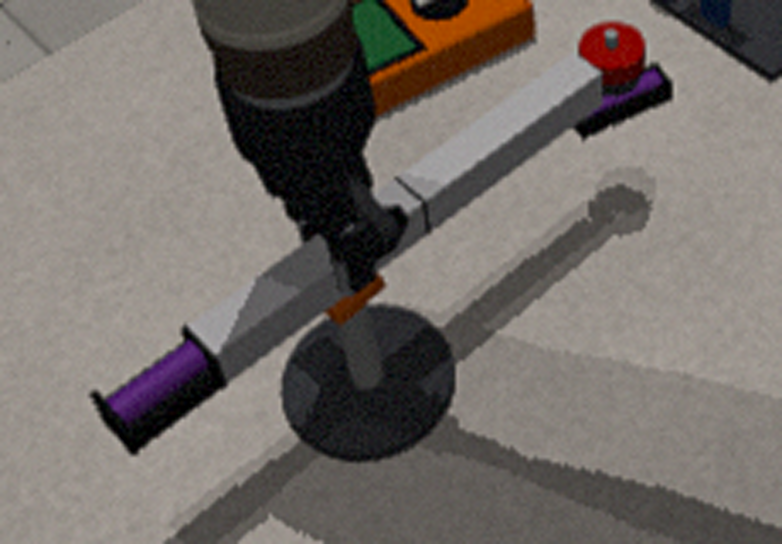

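View pics/p2.png

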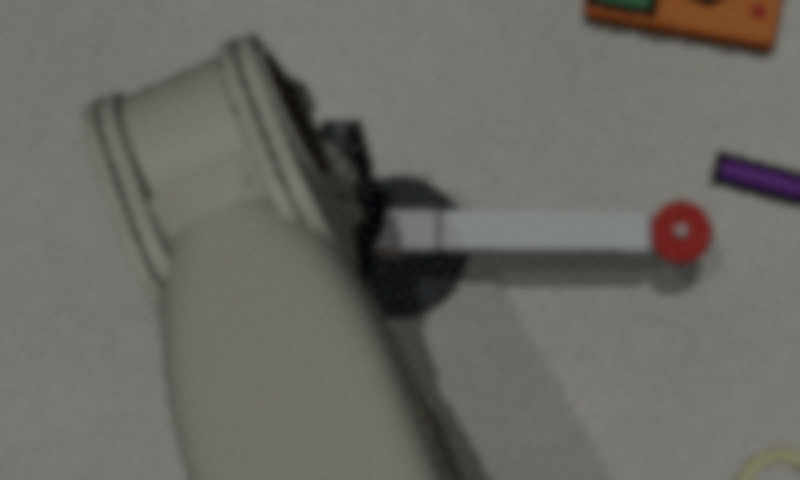

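Run:
```python
from h import *
g=lambda x,y:((x+.5)/3.4+99.5,(y+.5)/3.4+209.5)
g2=lambda x,y:((x+.5)/4+79.5,(y+.5)/4+149.5)
print("mid bottom edge z.121",plane("side",g(428,230),.121).round(4),"mid top edge z.151",plane("side",g(397,178),.151).round(4),plane("side",g(424,205),.151).round(4))
print("top midline z.151",plane("top",g2(440,230),.151).round(4))
print("motor",tri((279.7,223.8),(249.7,208)))
for y in(.2415,.2775): print("pad corner crop px",[((proj("side",(.5445,y,z))-[100,210])*3.4).round(0) for z in(.11,.104)])
```

```text
mid bottom edge z.121 [0.5463 0.2066 0.121 ] mid top edge z.151 [0.5691 0.2072 0.151 ] [0.5419 0.2091 0.151 ]
top midline z.151 [0.5589 0.2035 0.151 ]
motor (array([0.55836555, 0.03831907, 0.14423655]), np.float64(0.0005687415302275933))
pad corner crop px [array([385., 276.]), array([387., 282.])]
pad corner crop px [array([337., 312.]), array([338., 318.])]
```

Bar hangs level and upright just over the pad (side crop: pad at (355,300), midline at (428,230)); geometry puts the balance point over the pad within a few mm. Lower.

```bash
python3 jog.py '[{"sz": 0.25,"finger_gap": 0.02},{"sz": 0.45,"finger_gap": 0.02},{"sz": 0.45,"finger_gap": 0.02}]' ; python3 ft.py
```

```text
clock: 15.4
eef_pos: [0.5578, 0.2623, 0.1163]
tool_rot: [0.707, 0.707, -0.001, 0.001]
ft_force: [-0.2, 0.1, -5.7]
grip_width: 0.0248
grasp_force: 61.1
[-0.11 -0.   -5.21] [0.46 0.42 0.43] [ 0.018 -0.004  0.001] [0.031 0.027 0.032]
red [([279.3, 226.6], [270, 220, 19, 15, 183])]
purple [([290.7, 233.4], [287, 230, 8, 8, 39]), ([146.5, 324.6], [132, 313, 29, 24, 292])]
0.024637670854610463 [0.55813886 0.2623186  0.11651125]
```

Converted, 0.002 m is 0.1.

```bash
python3 jog.py '[{"sz": 0.1,"finger_gap": 0.02},{"sz": 0.1,"finger_gap": 0.02},{"sz": 0.1,"finger_gap": 0.02}]'; python3 ft.py
```

```text
clock: 16.77
eef_pos: [0.5583, 0.2624, 0.1146]
tool_rot: [0.707, 0.707, -0.0, 0.001]
ft_force: [0.4, 0.6, -4.0]
grip_width: 0.0249
grasp_force: 61.4
[ 0.52  0.37 -4.31] [0.51 0.61 0.53] [ 0.098 -0.128  0.004] [0.029 0.04  0.022]
red [([279.5, 227.6], [270, 220, 19, 18, 198])]
purple [([290.9, 233.3], [288, 230, 7, 8, 36]), ([146.7, 325.3], [132, 313, 30, 25, 293])]
0.024895009860205618 [0.55816697 0.26233547 0.11454692]
```

```bash
python3 jog.py '[{"sz": 0.05,"finger_gap": 0.02},{"sz": 0.05,"finger_gap": 0.02}]'; python3 ft.py
```

```text
clock: 18.02
eef_pos: [0.5582, 0.2623, 0.1141]
tool_rot: [0.707, 0.707, -0.0, 0.001]
ft_force: [-1.0, -0.7, -0.5]
grip_width: 0.025
grasp_force: 62.1
[-0.98 -0.73  1.71] [0.47 0.56 0.74] [-0.082  0.273 -0.001] [0.031 0.029 0.033]
red [([279.4, 227.9], [270, 221, 19, 17, 186])]
purple [([290.9, 233.2], [288, 230, 7, 7, 36]), ([146.7, 325.6], [132, 314, 30, 24, 293])]
0.024648390982305295 [0.55818695 0.26236789 0.11356529]
```

```bash
python3 jog.py '[{"finger_gap": 0.026},{"finger_gap": 0.03},{"finger_gap": 0.035}]'; python3 ft.py
```

```text
clock: 19.4
eef_pos: [0.5582, 0.2623, 0.1133]
tool_rot: [0.707, 0.707, -0.001, 0.001]
ft_force: [-0.2, 0.3, -0.1]
grip_width: 0.0349
grasp_force: 0.0
[-0.07 -0.05  0.07] [0.46 0.6  0.48] [0.008 0.011 0.006] [0.023 0.024 0.026]
red [([279.3, 227.5], [270, 221, 19, 14, 185])]
purple [([290.9, 233.2], [288, 230, 7, 7, 35]), ([146.7, 325.4], [132, 313, 30, 25, 294])]
0.03509416731168386 [0.55813441 0.26229475 0.11351165]
```

Released and steady (ends unmoved in the image, no force). Open and back off straight up.

Converted, -0.15 m is -7.5, -0.11 m is -5.5.

```bash
python3 jog.py '[{"finger_gap": 0.05},{"finger_gap": 0.07},{"finger_gap": 0.07},{"sz": -1,"finger_gap": 0.07},{"sz": -3,"finger_gap": 0.07},{"sz": -5.5,"finger_gap": 0.07},{"sz": -7.5,"finger_gap": 0.07},{"sz": -7.5,"finger_gap": 0.07}]'; python3 ft.py
python3 - <<'E'
from h import *
s=bot.camera("side")[:,:,::-1]
cv2.imwrite("pics/f1.png",cv2.resize(s[170:370,100:400],None,fx=2.6,fy=2.6,interpolation=cv2.INTER_CUBIC))
E
```

```text
clock: 21.4
eef_pos: [0.56, 0.2635, 0.2682]
tool_rot: [0.707, 0.707, 0.004, 0.002]
ft_force: [0.1, 0.5, -0.0]
grip_width: 0.0701
grasp_force: 0.0
[-0.07 -0.12 -0.11] [0.48 0.59 0.39] [0.004 0.018 0.004] [0.025 0.032 0.025]
red [([279.3, 227.5], [270, 221, 19, 14, 180])]
purple [([290.8, 233.2], [288, 230, 7, 7, 33]), ([146.7, 325.4], [132, 314, 29, 24, 285])]
0.07004238897902483 [0.55812044 0.26259178 0.26356991]
```

View pics/f1.png

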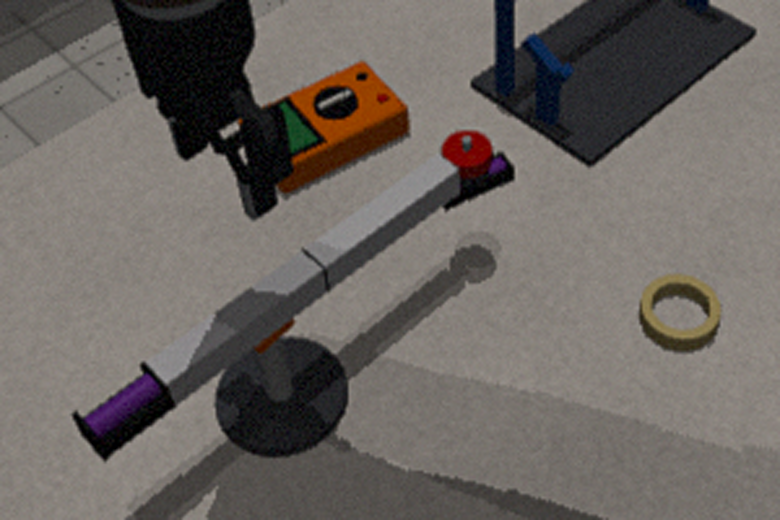

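The bar rests level and upright on the pad (pad at (275,335)), gripper clear, bystanders untouched.

```bash
python3 -c "
from workcell import bot
print(bot.job_done())"
```

```text
the job is handed in; nothing more can be done
None
```

The motor beam's balance point was found in three trial lifts, about 57 mm from mid-length towards the cell end. It now rests level, right way up and by itself on the orange pad, with the gripper clear and the multimeter, tape and spare holder untouched; the job is handed in at about 22 s, and no verdict was returned.

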